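Shut the battery case and tug-test its catch

ROBOT

A 6-joint arm with a two-finger parallel gripper is mounted at the origin on the work surface. World frame = base frame: x ahead of the robot, y to its left, z up, the work surface at z = 0. Lengths are in m, angles in rad, forces in N, time in s.
With the tool pointing down it reaches from about 0.375 to 0.925 m from the base axis. Payload 5.7 kg.
Tool frame: the origin (TCP) lies midway between the tips of the shut fingers; the grasp point (between the pads) lies 19 mm behind it; z points along the fingers, y is the line along which they close (so a half turn about z gives the same grasp; the last joint's range is limited). The gripper opens to 88 mm and grips with 3 to 60 N. Pads are 20 mm wide; open, the fingers measure 115 mm over their backs; the gripper's body (75 mm by 178 mm) begins 61 mm behind the grasp point.
Start: joints at [1.034, 0.359, 1.51, -0, 1.272, -0.115], TCP at [0.246, 0.547, 0.195] pointing down, gripper open.
Joint ranges: [-2.97, 2.97], [-1.01, 2.36], [0.21, 2.38], [-0.96, 4.11], [0.2, 2.71], [-2.98, 2.98]. Speed limits (rad/s): [2.39, 2.39, 3.14, 3.14, 3.14, 3.14].

INTERFACE

Orientations are given as a unit quaternion [x, y, z, w].
In Python, from bench import move_ptp, servo_line, goto_joints, move_gripper, sleep, inverse_kinematics, capture, PlanningError, close_job, spot_in, silhouettes, current_clock, current_joint_pos, current_qvel, current_joint_torque, current_position, current_orientation, current_force, current_torque, current_finger_gap, current_grip_force gives the robot as it stands. Calls block until the motion is done:
- move_ptp(position, orientation): joint-space move of the TCP to a pose.
- servo_line(position, orientation=None, rate=0.15, contact_N=None): straight line of the TCP; orientation=None keeps the orientation; rate is the mean speed in m/s. With contact_N (N) it stops when the force on the tool has changed by that much, and returns True; else False.
- goto_joints(angles): joint-space move.
- move_gripper(opening): finger opening in m; the grip force is fixed at half the most; returns when the fingers have stopped.
- sleep(seconds).
- inverse_kinematics(position, orientation): joint angles nearest the present ones, or None.
- capture(name): name is "scene" or "top" or "wrist"; returns a dict with "image" (384x512x3 uint8, blue, green, red), "range_z" (384x512 float32, m along the optical axis (not along the pixel's ray), 0 where there is no reading), "intrinsics" (3x3 intrinsics, pixels), "k1" (the pictures are not rectified: a ray, as slopes to the right and down, at radius r is drawn at 1 + k1 r^2 times it, then the intrinsics apply), "R" (3x3) and "t" (3): a world point X has camera coordinates R X + t. Camera axes: x right, y down, z forward; pixel columns grow to the right and rows downward; lengths in m; the calibration is good to about 2 mm. A picture is of the moment at which its call begins.
A pose or a line that the arm cannot do raises PlanningError and nothing moves.
- close_job(): hands the job in; it is judged then, once.
Trained networks look in the newest picture that a camera, given by its name, has taken for a name from the list of things; names that differ only in an ending like _2 or _b are one class to them, and where a whole thing is asked for, a point or a joint stands for the part that bears it (a point fixed in the world has none). Each returns a list of dicts, best first, with "conf" (0 to 1); they miss things now and then, are a little off and sometimes report something else, mostly with a low value. They report only what shows in the picture. A call takes as long as a camera call.
- spot_in(camera, query): "xy" ([column, row] in pixels, amid what is visible of it).
- silhouettes(camera, query): "region" (384x512 bool, what is visible of it) and "xy" ([column, row] in pixels, amid what is visible of it).
Readings, each from a call of its own:
- current_clock(): time.
- current_joint_pos(): joint angles.
- current_qvel(): joint speeds.
- current_joint_torque(): joint torques, N m.
- current_position(): TCP position.
- current_orientation(): TCP orientation.
- current_force(): force on the tool from outside, world axes, zero at the start.
- current_torque(): the same for the moment, N m.
- current_finger_gap(): finger opening in m.
- current_grip_force(): force on a finger pad.
Only numpy, scipy, OpenCV 4.12 (cv2) and the standard library are available. Lean on these libraries where they do the work, as an engineer would, in place of code of your own. Each camera call takes 0.05 s, during which the arm holds its last target. There are 200 camera calls.

TASK

Shut the sprung lid of the black battery case over the white pack, pressing it down until its catch holds. Then check the catch: take the yellow grip on the lid and tug it straight up until it has come up fully on its springs (red stems showing), holding it there for a moment; if the lid gives, press it shut again harder and tug again until it holds. Leave the case shut and let go, without knocking the loose packs, tape roll, screwdriver or can about.

Things in the scene. Friction and masses are not known exactly. Their poses are not given: they have to be found in the camera images.
- case: Battery case fixed to the bench: black open box 200 (along its x) x 160 (y) x 85 mm high, a white pack in it. Origin: centre of its underside; z up. Its front (-x side, roughly facing the robot) carries the catch in a black housing 48 mm out from the front wall, 50 mm wide, top 80 mm above the bench. The lid hinges on the far (+x) top edge.
- catch (a point): The catch, mid front of the case. It has two steps. Pressed gently, the lid takes on the first step only: it looks almost shut but springs open at a light tug (under about 7 N at the grip). Pressed harder it goes fully home and holds over 25 N. The press needed varies from case to case: about 5 to 9 N down on the grip for the first step, 11 to 15 N to go home.
- lid_hinge (a point): Point on the hinge line of the lid: middle of the far top edge of the case, 85 mm above the bench. The hinge line runs along the case's y axis.
- lid (a joint): Lid opening angle, rad: 0 = on the rim, positive = front edge raised, stop at 1.0. Grey plate 207 (from the hinge forward) x 164 x 8 mm, underside level with the hinge line. A torsion spring holds it open at about 0.5 to 0.85; 1 to 3 N down on the grip moves it. It rests at about 0.08 on the first step, at about 0.02 fully home.
- grip_center (a point): Centre of the yellow grip on the lid: a round bar 18 mm thick, 92 mm long (along the case's y), on two black bosses 18 mm across, 68 apart. Its underside is 28 mm, its top 46 mm above the lid's upper face. Its axis lies 160 mm forward of the hinge line, 45 mm above the lid's underside, mid width; it turns with the lid. Pinch across the bar from above, or press its top.
- grip (a joint): How far the grip bar is pulled out of its bosses, square to the lid, in m: 0 = down, 0.010 = stop. Sprung: starts to lift at about 3.6 N, 9 N at 6 mm, 12.6 N at the stop; returns by itself. Its red stems show when it is up.
- pack_1: Bystander: white battery pack with rounded cell ridges, 150 x 84 x 36 mm, loose; origin centre of its underside.
- pack_2: Bystander: second white battery pack, 150 x 84 x 36 mm, loose; origin centre of its underside.
- tape_roll: Bystander: tan tape roll lying flat, 90 mm across, 24 mm high; origin centre of its underside.
- screwdriver: Bystander: screwdriver lying on the bench; origin under its middle.
- flux_can: Bystander: upright can 54 mm across, 150 mm high; origin centre of its underside.

How it is judged:
On the way, in this order (a step that is already met when the one before it is completed fails the run):
1. the lid is pressed down onto its catch (lid under 0.12 rad) (value of joint lid below 0.12 rad), for 0.2 s.
2. the grip is tugged up at least 6 mm on its springs while the lid stays fully home (under 0.05 rad), for 0.3 s (value of joint grip above 0.006 m and value of joint lid below 0.05 rad), for 0.3 s.
At the end, for the whole second after the job is handed in: The lid stands fully home on its catch, at rest (under 0.05 rad), and the grip is back down (under 2 mm) (value of joint lid below 0.05 rad and value of joint grip below 0.002 m and velocity of joint lid below 0.05 rad/s); the robot touches nothing.
It fails at once if a bystander is pushed more than 40 mm or the can knocked over (distance of any of pack_1, pack_2, tape_roll, screwdriver, flux_can from where it was at the start of the episode above 0.04 m or angle between flux_can's own z axis and vertical above 0.6 rad).
It also fails if it takes over 64 s, if anything falls off the work surface, if the arm or the gripper's body presses on something with over 40 N, if the wrist force passes 120 N, or if a joint passes its speed limit or range.

## Working session

There is one attempt and no reset: what is moved stays moved. The work goes in short steps, each a Python script; the robot and the scene stay as the last script left them, time stands still between calls to the robot, and variables do not carry over. Pictures are saved under pics/ and viewed, at most 10 in all, crops included, and the job is handed in when it is done.

```bash
mkdir -p pics; ls
cat > h.py <<'E'
import numpy as np, cv2
from bench import *
def pts(c, mask=None):
    z=c["range_z"]; K=np.array(c["intrinsics"]); k1=c["k1"]
    m=(z>0) if mask is None else (mask&(z>0))
    v,u=np.nonzero(m)
    xd=cv2.undistortPoints(np.stack([u,v],1).astype(float)[:,None],K,np.array([k1,0,0,0.]))[:,0]
    d=z[v,u]; P=np.c_[xd*d[:,None],d]
    return (P-np.array(c["t"]))@np.array(c["R"]), u, v
E
python3 - <<'E'
from h import *
for n in ("scene","top"):
    c=capture(n); cv2.imwrite(f"pics/{n}0.png",c["image"])
    for q in ("case","lid","grip","catch","pack_1","tape_roll","screwdriver","flux_can"):
        for s in silhouettes(n,q)[:2]:
            P,_,_=pts(c,s["region"])
            if len(P): print(n,q,round(s["conf"],2),np.round(s["xy"]),np.round(np.median(P,0),3),np.round(np.percentile(P,3,axis=0),3),np.round(np.percentile(P,97,axis=0),3))
a=cv2.imread("pics/scene0.png");b=cv2.imread("pics/top0.png")
cv2.imwrite("pics/both.png",cv2.resize(np.vstack([a,b]),(400,600)))
E
```

```text
pics
scene case 0.58 [231. 214.] [ 0.646 -0.106  0.128] [ 0.526 -0.158  0.013] [ 0.719 -0.004  0.215]
scene lid 0.77 [236. 202.] [ 0.639 -0.085  0.151] [ 0.558 -0.156  0.095] [ 0.716 -0.001  0.219]
scene catch 0.72 [231. 216.] [ 0.646 -0.106  0.127] [ 0.524 -0.158  0.008] [ 0.719 -0.003  0.215]
scene catch 0.38 [234. 180.] [ 0.619 -0.084  0.22 ] [ 0.611 -0.122  0.211] [ 0.624 -0.038  0.225]
scene pack_1 0.63 [279. 200.] [0.577 0.116 0.032] [0.483 0.082 0.01 ] [0.619 0.16  0.038]
scene pack_1 0.57 [338. 141.] [0.372 0.507 0.03 ] [0.299 0.48  0.008] [0.433 0.559 0.038]
scene tape_roll 0.64 [170. 250.] [ 0.587 -0.247  0.019] [ 0.543 -0.289  0.003] [ 0.626 -0.209  0.027]
scene screwdriver 0.61 [234. 214.] [ 0.647 -0.106  0.127] [ 0.528 -0.158  0.012] [ 0.719 -0.004  0.215]
scene flux_can 0.61 [112. 284.] [ 0.699 -0.438  0.1  ] [ 0.66  -0.462  0.007] [ 0.706 -0.411  0.153]
top case 0.8 [288. 159.] [ 0.583 -0.072  0.125] [ 0.489 -0.15   0.023] [0.712 0.003 0.219]
top lid 0.93 [290. 148.] [ 0.612 -0.075  0.172] [ 0.547 -0.152  0.094] [0.715 0.001 0.221]
top grip 0.59 [292. 147.] [ 0.61  -0.072  0.22 ] [ 0.602 -0.118  0.208] [ 0.621 -0.032  0.224]
top catch 0.87 [288. 157.] [ 0.583 -0.072  0.125] [ 0.489 -0.15   0.023] [0.711 0.003 0.219]
top pack_1 0.8 [102. 233.] [0.355 0.518 0.031] [0.286 0.48  0.002] [0.426 0.564 0.038]
top pack_1 0.69 [227. 185.] [0.535 0.113 0.031] [0.467 0.07  0.014] [0.605 0.157 0.038]
top tape_roll 0.82 [343. 168.] [ 0.582 -0.246  0.021] [ 0.538 -0.285  0.003] [ 0.623 -0.2    0.026]
top tape_roll 0.45 [293. 144.] [ 0.61  -0.075  0.22 ] [ 0.602 -0.115  0.211] [ 0.62  -0.033  0.224]
top screwdriver 0.68 [399. 210.] [ 0.467 -0.453  0.019] [ 0.407 -0.469 -0.003] [ 0.586 -0.444  0.027]
top flux_can 0.63 [396. 142.] [ 0.668 -0.421  0.118] [ 0.652 -0.453  0.011] [ 0.695 -0.407  0.151]
```

View pics/scene0.png

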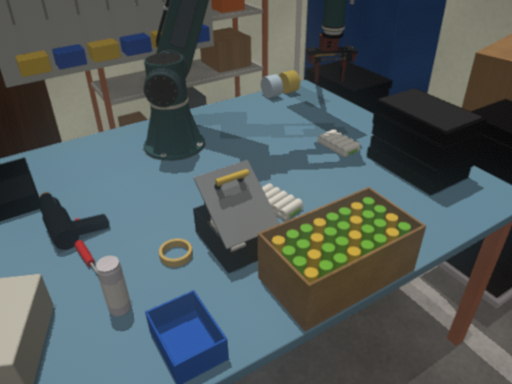

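View pics/top0.png

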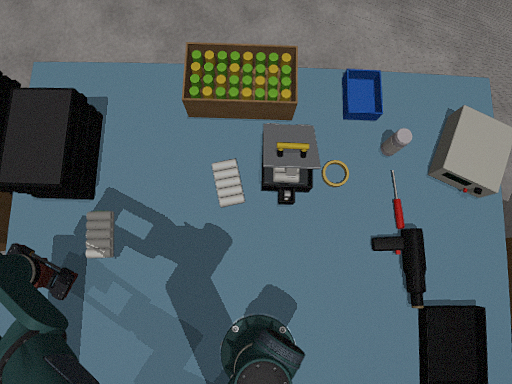

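The pictures agree with the networks: case at about (288,159) in top, grip at (292,147), pack_1 to its left, tape roll to its right. Now I'll fit the grip axis, lid angle and hinge.

```bash
cat >> h.py <<'E'
def fit(n="top"):
    c=capture(n); s=silhouettes(n,"lid")[0]; P,u,v=pts(c,s["region"])
    hsv=cv2.cvtColor(c["image"],cv2.COLOR_BGR2HSV)[v,u]
    y=(hsv[:,0]>15)&(hsv[:,0]<35)&(hsv[:,1]>130)&(hsv[:,2]>60)
    B=P[y]; B=B[np.abs(B-np.median(B,0)).max(1)<0.06]
    L=P[~y]; best=None; rng=np.random.default_rng(0)
    for _ in range(400):
        a=L[rng.choice(len(L),3,False)]; nn=np.cross(a[1]-a[0],a[2]-a[0]); l=np.linalg.norm(nn)
        if l<1e-5: continue
        i=np.abs((L-a[0])@nn/l)<0.003
        if best is None or i.sum()>best.sum(): best=i
    Q=L[best]; nrm=np.linalg.svd(Q-Q.mean(0),full_matrices=False)[2][2]; nrm*=np.sign(nrm[2])
    ax=np.linalg.svd(B-B.mean(0),full_matrices=False)[2][0]; ax*=np.sign(ax[1])
    th=np.arccos(nrm[2]); 
    lo,hi=[B[np.argsort(B@ax)][i] for i in (0,-1)]
    r=cv2.minAreaRect(Q[:,:2].astype(np.float32))
    return dict(n=len(B),bar=(lo+hi)/2,barmed=np.median(B,0),barzmax=np.percentile(B[:,2],95),len=(hi-lo)@ax,yaw_bar=np.arctan2(-ax[0],ax[1]),th=th,yaw_n=np.arctan2(-nrm[1],-nrm[0]),nL=len(Q),rect=r,barh=np.median((B-Q.mean(0))@nrm),far=np.percentile(Q@np.array([1,0,0]),99),Qy=np.percentile(Q[:,1],[1,99]))
E
python3 - <<'E'
from h import *
for n in("top","scene"):
    for k,v in fit(n).items(): print(n,k,np.round(v,4) if k!="rect" else v)
E
```

```text
top n 221
top bar [ 0.6109 -0.0765  0.2203]
top barmed [ 0.6097 -0.0752  0.2194]
top barzmax 0.2236
top len 0.0891
top yaw_bar -0.0052
top th 0.6153
top yaw_n 3.139
top nL 1953
top rect ((0.6361814141273499, -0.0760907381772995), (0.16249537467956543, 0.1722126305103302), 89.4036636352539)
top barh 0.0417
top far 0.7194
top Qy [-0.1559  0.0052]
scene n 152
scene bar [ 0.616  -0.0789  0.2239]
scene barmed [ 0.6187 -0.0801  0.2215]
scene barzmax 0.2245
scene len 0.0891
scene yaw_bar -0.0139
scene th 0.6163
scene yaw_n 3.1329
scene nL 3537
scene rect ((0.6378101110458374, -0.07764557003974915), (0.1649022102355957, 0.16979539394378662), 89.99170684814453)
scene barh 0.045
scene far 0.7199
scene Qy [-0.1584  0.0019]
```

```bash
cat >> h.py <<'E'
H=np.array([0.718,-0.077]); YAW=-0.008
def bar(th):
    f=-.16*np.cos(th)+.045*np.sin(th)
    return np.array([H[0]+f*np.cos(YAW),H[1]+f*np.sin(YAW),.085+.16*np.sin(th)+.045*np.cos(th)])
from scipy.spatial.transform import Rotation as Rn
def quat(flip=0): return (Rn.from_euler('z',YAW+np.pi*flip)*Rn.from_quat([.70710678,.70710678,0,0])).as_quat()
E
python3 - <<'E'
from h import *
p=bar(.615); print(p,current_orientation(),current_clock())
for f in (0,1):
    for q in(p+[0,0,.08],bar(0)):
        j=inverse_kinematics(q,quat(f)); print(f,None if j is None else np.round(j,2))
f=min((0,1),key=lambda f:abs(inverse_kinematics(p+[0,0,.08],quat(f))[5]))
print("flip",f)
x=np.array(current_position()); servo_line(x+[0,0,.12],rate=.2)
move_gripper(0.0)
move_ptp(p+[0,0,.09],quat(f))
print(current_position(),current_force(),current_clock())
c=capture("wrist"); cv2.imwrite("pics/w1.png",c["image"])
for s in silhouettes("wrist","grip")[:2]:
    P,_,_=pts(c,s["region"]); print(s["conf"],s["xy"],np.median(P,0),np.percentile(P,[3,97],axis=0))
hit=servo_line(p+[0,0,-.01],rate=.05,contact_N=1.5) if False else None
E
```

```text
[ 0.61328273 -0.07616224  0.21406817] [ 2.09351749e-01  9.77840398e-01 -3.81853278e-05 -2.62973582e-05] 1.1
0 [-0.24  0.32  1.33 -0.    1.5  -0.23]
0 [-0.26  0.37  1.67 -0.    1.1  -0.25]
1 [-0.24  0.32  1.33 -0.    1.5   2.91]
1 [-0.26  0.37  1.67 -0.    1.1   2.89]
flip 0
[ 0.61333121 -0.07519403  0.30410707] [-0.54713215  0.20231299  0.06033313] 5.7583
0.98 [251.7, 178.4] [ 0.61190768 -0.0666355   0.22091895] [[ 0.60130909 -0.10790124  0.20923742]
 [ 0.62055643 -0.03205146  0.2231458 ]]
0.29 [194.0, 24.5] [0.53168025 0.09548945 0.03227774] [[0.47295279 0.06314333 0.0127518 ]
 [0.61096735 0.12005523 0.03601405]]
```

View pics/w1.png

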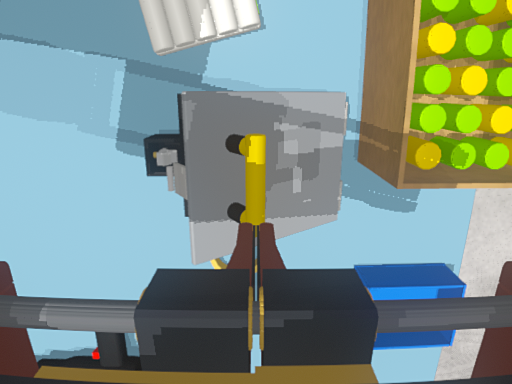

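The wrist view shows the yellow bar at (255,180), in line with the shut fingers at about (258,235), and its x agrees with the fit. I'll press now, following the arc.

Run:
```python
from h import *
p=bar(.615); q=quat()
hit=servo_line(p+[0,0,-.005],q,rate=.06,contact_N=1.0)
print(hit,current_position(),p[2]+.009,current_force())
for th in np.arange(.5,.1,-.1):
    servo_line(bar(th)+[0,0,.009],q,rate=.12)
    print(round(th,2),np.round(current_force(),1))
servo_line(bar(.1)+[0,0,.009],q,rate=.05); print(current_force())
hit=servo_line(bar(0)+[0,0,-.006],q,rate=.03,contact_N=20)
print(hit,current_position(),current_force(),current_clock())
sleep(.3); print(current_position(),current_force())
```

```text
False [ 0.61357343 -0.07621726  0.20946833] 0.22306816867620052 [ 0.27509275 -0.19349961 -0.47154841]
0.5 [ 0.1 -0.3 -0.5]
0.4 [ 0.9 -0.1 -0.1]
0.3 [ 0.6 -0.1  1.1]
0.2 [-0.   0.  -0.4]
[-0.94227243  0.31822716  0.33848162]
False [ 0.55821455 -0.07575078  0.12416872] [-0.28294988 -0.25683391  0.62000237] 10.4083
[ 0.55824881 -0.07574113  0.12418478] [ 0.36559399 -0.07664173  1.60103284]
```

Run:
```python
from h import *
a=capture("scene")["image"];b=capture("top")["image"]; w=capture("wrist")["image"]
z=lambda i,x,y:cv2.resize(i[y:y+130,x:x+130],(400,400),interpolation=cv2.INTER_CUBIC)
cv2.imwrite("pics/p2.png",np.hstack([z(a,170,140),z(b,225,90)]))
cv2.imwrite("pics/w2.png",w)
print(current_finger_gap(),current_force())
```

```text
0.0003542314051870021 [0.57735604 0.06055608 1.08828168]
```

View pics/p2.png

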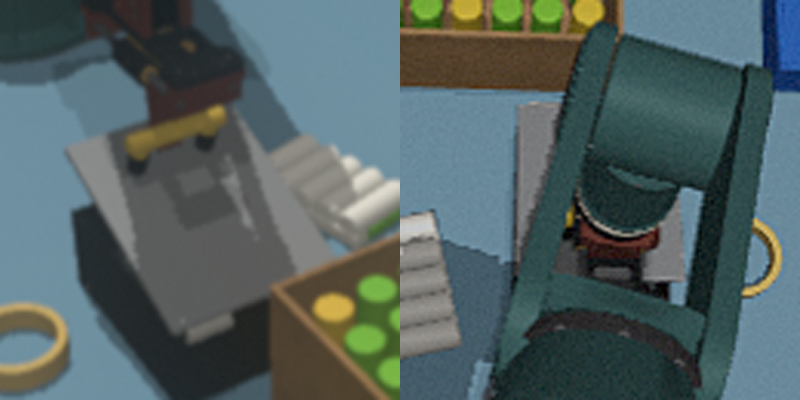

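View pics/w2.png

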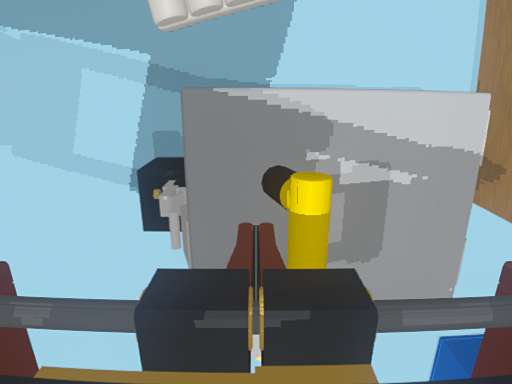

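The wrist view shows the shut tips (258,235) have slipped off in front of the bar (310,210), and the lid is only partly down. I'll back off and press again with the fingers about 12 mm apart, so the bar nests between the tips and centres itself.

Run:
```python
from h import *
q=quat()
x=np.array(current_position()); servo_line(x+[-.03,0,.04],q,rate=.15); servo_line(x+[-.03,0,.18],q,rate=.2)
move_gripper(.013); print(current_finger_gap())
p=bar(.615); servo_line(p+[-.0,0,.09],q,rate=.2)
c=capture("wrist"); s=silhouettes("wrist","grip")[0]; P,_,_=pts(c,s["region"]); print(s["conf"],np.median(P,0),np.percentile(P,[3,97],axis=0))
for k,v in fit("scene").items():
    if k in("bar","th","barzmax","yaw_bar"): print(k,v)
print(current_clock(),current_force())
```

```text
0.013196360136722374
0.81 [ 0.60233941 -0.07156724  0.21179568] [[ 0.59145275 -0.11722108  0.20030009]
 [ 0.61062683 -0.03211352  0.21403021]]
bar [ 0.60957977 -0.08034678  0.21320887]
barzmax 0.214875270607884
yaw_bar -0.015543197148244203
th 0.5346542165540955
13.4 [ 0.82344842  0.62944132 -0.95447448]
```

```bash
sed -i 's/H=np.array(\[0.718/H=np.array([0.717/' h.py
python3 - <<'E'
from h import *
q=quat(); d=[0,0,.0065]
servo_line(bar(.54)+[0,0,.03],q,rate=.15)
servo_line(bar(.54)+d,q,rate=.06); print(current_force())
for th in np.arange(.5,.11,-.05):
    servo_line(bar(th)+d,q,rate=.08)
    print(round(th,2),np.round(current_force(),1))
c=capture("wrist"); cv2.imwrite("pics/w3.png",c["image"])
print(current_clock())
E
```

```text
[-0.04860906  0.02598399 -0.3672748 ]
0.5 [-0.4 -0.   0.2]
0.45 [ 0.5  1.2 -0.5]
0.4 [ 0.1 -0.4 -1. ]
0.35 [0.3 0.2 0.3]
0.3 [-0.6 -0.8 -0.1]
0.25 [ 0.3 -0.1 -0. ]
0.2 [-0.8  0.2 -0.3]
0.15 [-0.5 -0.4 -0.1]
16.6
```

View pics/w3.png

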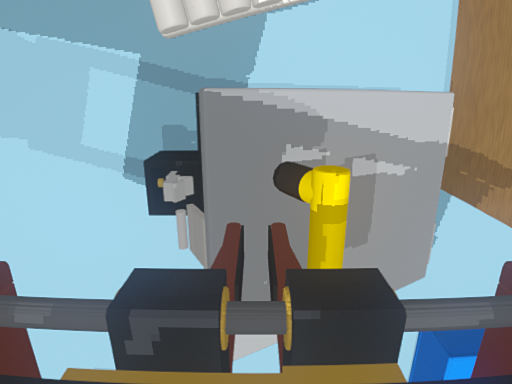

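The tips (230–285, 230) are again in front of the bar (328,215). The lid was probably still rising when I measured it. I'll back off and check how the lid settles.

```bash
cat >> h.py <<'E'
def wbar():
    c=capture("wrist"); s=silhouettes("wrist","grip")[0]; P,_,_=pts(c,s["region"]); return np.r_[s["conf"],np.median(P,0),np.percentile(P[:,2],97)].round(4)
def th_s(): f=fit("scene"); return round(f["th"],3),round(f["barzmax"],4)
E
python3 - <<'E'
from h import *
q=quat()
print(wbar(),th_s())
x=np.array(current_position()); servo_line(x+[-.03,0,.03],q,rate=.15); servo_line(x+[-.03,0,.15],q,rate=.25)
servo_line(bar(.6)+[0,0,.06],q,rate=.2)
for _ in range(3):
    print(wbar(),th_s(),current_clock(),current_position()); sleep(.2)
E
```

```text
[ 0.86    0.5977 -0.0501  0.2096  0.2118] (np.float64(0.518), np.float64(0.2136))
[ 0.84    0.6025 -0.0693  0.2119  0.214 ] (np.float64(0.535), np.float64(0.2151)) 18.6333 [ 0.60971404 -0.07619794  0.2733237 ]
[ 0.59    0.6028 -0.0691  0.2118  0.2141] (np.float64(0.533), np.float64(0.2152)) 19.0333 [ 0.61032693 -0.07617323  0.2727152 ]
[ 0.91    0.6027 -0.0676  0.2119  0.2141] (np.float64(0.53), np.float64(0.2153)) 19.4333 [ 0.61037379 -0.07614411  0.27243925]
```

Run:
```python
from h import *
q=quat(); ims=[]
def snap():
    a=capture("scene")["image"][140:240,180:290]; w=capture("wrist")["image"]
    ims.append(np.vstack([cv2.resize(a,(260,236)),cv2.resize(w,(260,195))]))
b=bar(.533)
servo_line(b+[0,0,.02],q,rate=.1); print(np.round(np.array(current_position())-b,4)); snap()
for dz in (.012,.009,.006,.003):
    servo_line(b+[0,0,dz],q,rate=.05)
    print(dz,np.round(np.array(current_position())-b,4),th_s(),np.round(current_force(),1))
snap()
servo_line(bar(.48)+[0,0,.003],q,rate=.05); print(th_s(),np.round(current_force(),1)); snap()
cv2.imwrite("pics/m4.png",np.hstack(ims)); print(current_clock())
```

```text
[ 0.0003 -0.0001  0.0203]
0.012 [-0.0003  0.0001  0.0116] (np.float64(0.533), np.float64(0.2154)) [-0.3 -0.8 -1.1]
0.009 [-0.0002  0.0001  0.0088] (np.float64(0.532), np.float64(0.2156)) [-0.4  0.1  0.8]
0.006 [-0.0002  0.      0.0057] (np.float64(0.533), np.float64(0.215)) [0.  0.3 0.4]
0.003 [-0.0002  0.      0.0027] (np.float64(0.533), np.float64(0.215)) [ 0.1  0.6 -0.2]
(np.float64(0.532), np.float64(0.2151)) [ 0.  -0.7  0.5]
22.45
```

View pics/m4.png

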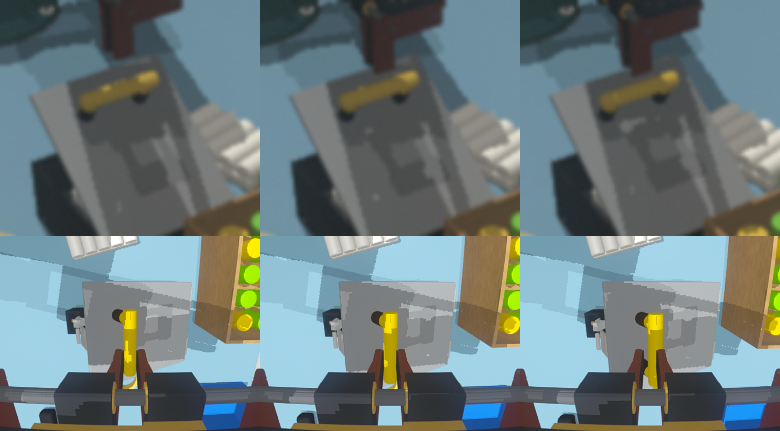

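Run:
```python
from h import *
x=np.array(current_position()); print(x,current_orientation(),current_finger_gap())
for n in("wrist","scene"):
    c=capture(n); P,u,v=pts(c); d=P-x
    hs=cv2.cvtColor(c["image"],cv2.COLOR_BGR2HSV)[v,u]
    m=(np.abs(d[:,0])<.06)&(np.abs(d[:,1])<.04)&((hs[:,0]<9)|(hs[:,0]>170))&(hs[:,1]>80)&(d[:,2]>-.03)
    Q=d[m]; print(n,m.sum()); o=np.argsort(Q[:,2])
    print(np.c_[Q,u[m],v[m]][o[:200:14]].round(4))
    X=np.array(c["R"])@x+c["t"]; K=np.array(c["intrinsics"]); r=X[:2]/X[2]; r=r*(1+c["k1"]*(r@r)); print("TCP px",K[:2,:2]@r+K[:2,2])
```

```text
[ 0.59602668 -0.07608374  0.20192001] [7.09927244e-01 7.04275005e-01 8.19707017e-05 1.32400255e-04] 0.01293514899186239
wrist 2254
[[-9.40e-03  1.17e-02  2.81e-02  2.38e+02  2.23e+02]
 [ 1.23e-02  1.14e-02  2.93e-02  2.79e+02  2.24e+02]
 [ 1.17e-02  1.18e-02  3.03e-02  2.78e+02  2.24e+02]
 [-1.29e-02  1.16e-02  3.08e-02  2.31e+02  2.25e+02]
 [ 9.50e-03  1.18e-02  3.14e-02  2.74e+02  2.25e+02]
 [ 9.50e-03  1.15e-02  3.22e-02  2.74e+02  2.26e+02]
 [-1.17e-02  1.20e-02  3.29e-02  2.33e+02  2.26e+02]
 [-8.60e-03  1.17e-02  3.36e-02  2.39e+02  2.27e+02]
 [-1.48e-02  1.14e-02  3.42e-02  2.27e+02  2.28e+02]
 [ 1.09e-02  1.15e-02  3.49e-02  2.77e+02  2.28e+02]
 [ 1.44e-02  1.19e-02  3.57e-02  2.84e+02  2.28e+02]
 [ 1.43e-02  1.16e-02  3.63e-02  2.84e+02  2.29e+02]
 [ 1.47e-02  1.20e-02  3.73e-02  2.85e+02  2.29e+02]
 [ 8.20e-03  1.17e-02  3.76e-02  2.72e+02  2.30e+02]
 [ 1.12e-02  1.14e-02  3.82e-02  2.78e+02  2.31e+02]]
TCP px [255.86160029 222.92601973]
scene 9
[[-3.480e-02 -2.120e-02  1.589e-01  2.120e+02  1.200e+02]]
TCP px [229.2694338  178.14796136]
```

The finger tips really end about 28 mm above the reported TCP, which explains why nothing was ever touched. I'll raise the arm and find contact on the bar by feel.

Run:
```python
from h import *
q=quat()
t=th_s()[0]; print(t); b=bar(.533)
x=np.array(current_position()); servo_line(x+[0,0,.03],q,rate=.2); servo_line(b+[0,0,.004],q,rate=.15)
for dz in np.arange(-.004,-.033,-.004):
    servo_line(b+[0,0,dz],q,rate=.05)
    t=th_s(); print(round(dz,3),t,np.round(current_force(),1))
    if t[0]<.515: break
print(current_position(),current_clock())
```

```text
0.963
-0.004 (np.float64(0.535), np.float64(0.2155)) [-0.4  0.1 -0.6]
-0.008 (np.float64(0.533), np.float64(0.2156)) [ 0.2 -0.5  0.6]
-0.012 (np.float64(0.532), np.float64(0.2154)) [ 0.   0.4 -0.1]
-0.016 (np.float64(0.533), np.float64(0.2149)) [ 0.1 -0.1  0.2]
-0.02 (np.float64(0.533), np.float64(0.2155)) [ 0.4 -0.7  0.3]
-0.024 (np.float64(0.511), np.float64(0.213)) [-4.8 -0.1  6.2]
[ 0.60075518 -0.07611832  0.18107348] 25.4167
```

Contact comes where the 28 mm offset predicts. Now I'll follow the arc.

Run:
```python
from h import *
q=quat(); d=[0,0,-.0215]
for th in np.arange(.49,.13,-.05):
    servo_line(bar(th)+d,q,rate=.08)
    f=current_force(); t=th_s(); print(round(th,2),t,np.round(f,1))
    if abs(t[0]-th)>.09: print("lost"); break
else:
    servo_line(bar(.12)+d,q,rate=.05)
    print(np.round(current_force(),1))
    hit=servo_line(bar(0)+[0,0,-.0215-.008],q,rate=.03,contact_N=22)
    print(hit,np.round(np.array(current_position())-bar(0)-d,4),np.round(current_force(),1))
    sleep(.4); print(np.round(current_force(),1),th_s())
print(current_clock())
```

```text
0.49 (np.float64(0.487), np.float64(0.2097)) [-0.1 -0.2 -0.1]Traceback (most recent call last):
  File "<stdin>", line 5, in <module>
  File "h.py", line 35, in th_s
    def th_s(): f=fit("scene"); return round(f["th"],3),round(f["barzmax"],4)
                  ~~~^^^^^^^^^
  File "h.py", line 11, in fit
    c=capture(n); s=silhouettes(n,"lid")[0]; P,u,v=pts(c,s["region"])
                    ~~~~~~~~~~~~~~~~~~~~^^^
IndexError: list index out of range
```

```bash
sed -i 's/^def th_s.*//' h.py
cat >> h.py <<'E'
def th_s():
    try: f=fit("scene"); return round(float(f["th"]),3),round(float(f["barzmax"]),4)
    except Exception: return None
E
python3 - <<'E'
from h import *
q=quat(); d=[0,0,-.0215]
print(th_s())
for th in np.arange(.39,.13,-.05):
    servo_line(bar(th)+d,q,rate=.08)
    f=current_force(); t=th_s(); print(round(th,2),t,np.round(f,1))
    if t and abs(t[0]-th)>.09 and abs(t[1]-bar(th)[2]-.009)>.012: print("lost"); break
else:
    servo_line(bar(.12)+d,q,rate=.05)
    print(np.round(current_force(),1))
    hit=servo_line(bar(0)+[0,0,-.0215-.008],q,rate=.03,contact_N=22)
    print(hit,np.round(np.array(current_position())-bar(0)-d,4),np.round(current_force(),1))
    sleep(.4); print(np.round(current_force(),1),th_s())
print(current_clock())
E
```

```text
(0.443, 0.2038)
0.39 (0.389, 0.1964) [0.4 0.1 0.6]
0.34 (0.339, 0.1909) [ 0.1 -0.3 -0.3]
0.29 (0.288, 0.1833) [-0.7 -0.6  0.9]
0.24 (0.237, 0.1768) [ 1.  -0.1  1.1]
0.19 (0.193, 0.1692) [ 1.1 -0.2  1.2]
0.14 (0.142, 0.1617) [0.2 0.6 1. ]
[0.5 0.6 4.2]
True [-0.     -0.     -0.0045] [-4.4  0.5 19. ]
[-3.8  1.5 17.8] (0.02, 0.137)
29.9083
```

Lid reads 0.02, so it is fully home. Now I'll grasp and tug.

Run:
```python
from h import *
q=quat(); b=bar(.02)
servo_line(b+[0,0,.01],q,rate=.12); print("after release",th_s())
move_gripper(.045)
hit=servo_line(b+[0,0,-.041],q,rate=.06,contact_N=8); print(hit,np.array(current_position())-b,np.round(current_force(),1))
if not hit:
    move_gripper(0.0); print("gap",current_finger_gap(),current_grip_force(),np.round(current_force(),1))
    x=np.array(current_position())
    hit=servo_line(x+[0,0,.011],q,rate=.02,contact_N=17)
    print(hit,np.array(current_position())-x,np.round(current_force(),1),th_s())
    sleep(.5); print(np.round(current_force(),1),current_finger_gap())
    a=capture("scene")["image"][140:240,180:290]; cv2.imwrite("pics/t5.png",cv2.resize(a,(550,500)))
print(current_clock())
```

```text
after release (1.165, 0.1419)
False [ 3.64321098e-04 -9.14511564e-05 -4.06918994e-02] [-0.2 -0.1 -1. ]
gap 0.017039066226030648 30.000101029872894 [ 0.3 -0.2  0.6]
True [1.67294100e-04 5.45207324e-05 9.50644746e-03] [  4.9  -1.3 -13.1] (0.02, 0.1513)
[  4.9  -2.2 -11. ] 0.017608763885509377
33.9917
```

View pics/t5.png

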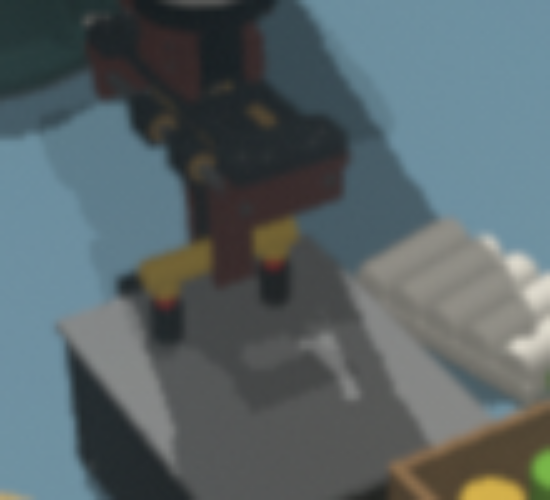

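The red stems show at (165,303) and (270,265). The tug reads about 11 N with the lid still at 0.02, so the catch holds. I'll lower the grip, let go and back off.

Run:
```python
from h import *
q=quat(); x=np.array(current_position())
servo_line(x-[0,0,.0095],q,rate=.03); move_gripper(.045); sleep(.2)
x=np.array(current_position()); servo_line(x+[0,0,.16],q,rate=.12); sleep(.3)
print(th_s(),[ (k,v) for k,v in fit("wrist").items() if k in("th","barzmax","bar")],current_force(),current_clock())
a=capture("scene")["image"]; cv2.imwrite("pics/e6.png",a)
```

```text
(0.019, 0.1425) [('bar', array([ 0.55985689, -0.07623221,  0.13594423])), ('barzmax', np.float64(0.14150483858702909)), ('th', np.float64(0.017658355412207366))] [-0.3545521   0.22500229 -0.44781772] 37.2833
```

View pics/e6.png

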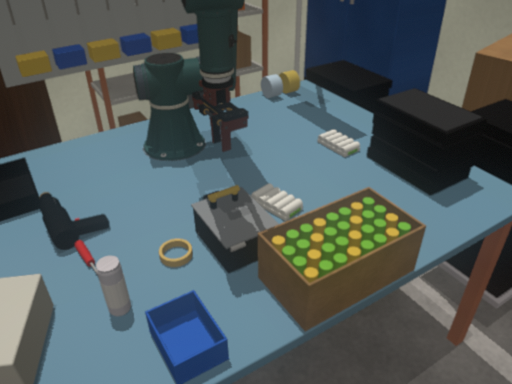

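The lid is shut, with the grip down at (225,195). The gripper is clear and the bystanders are where they started.

```bash
python3 -c "
from bench import *
print(close_job())"
```

```text
the job is handed in; nothing more can be done
None
```

Job handed in at about 37 s: the lid is fully home (about 0.02 rad), the catch held an 11 N tug with the red stems showing, and the grip was released with nothing else moved. The real fingertips end about 28 mm above the reported TCP, so the first two presses missed the grip.

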